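# Tip the napkin carton over and push it home

## Robot

A 7-joint arm with a two-finger parallel gripper is mounted at the origin on the work surface. World frame = base frame: x ahead of the robot, y to its left, z up, the work surface at z = 0. Lengths are in m, angles in rad, forces in N, time in s.
With the tool pointing down it reaches from about 0.425 to 0.875 m from the base axis. Payload 4.7 kg.
Tool frame: the origin (TCP) lies midway between the tips of the shut fingers; the grasp point (between the pads) lies 19 mm behind it (ctrl.grip_point_offset is the distance from the TCP to the grasp point, in m); z points along the fingers, y is the line along which they close (so a half turn about z gives the same grasp; the last joint's range is limited). The gripper opens to 87 mm and grips with 3 to 60 N. Pads are 19 mm wide; open, the fingers measure 117 mm over their backs; the gripper's body (75 mm by 190 mm) begins 51 mm behind the grasp point.
Start: joints at [1.174, 0.321, -0.07, 1.45, 0.023, 1.371, -0.057], TCP at [0.26, -0.596, 0.184] pointing down, gripper open.
Joint ranges: [-2.86, 2.86], [-0.3, 2.09], [-1.38, 1.24], [0.06, 2.45], [-1.56, 4.7], [0.09, 2.05], [-2.69, 2.69]. Speed limits (rad/s): [2.57, 2.57, 3.14, 3.14, 3.14, 3.14, 3.14].

## Interface

Orientations are given as a rotation vector (axis times angle).
In Python, from bench import ctrl gives the robot as it stands.
- The arm moves only by the tool move_arm, never from a script. Its argument "increments" is text: rows parted by semicolons, each of 7 numbers parted by spaces: the shift along the world's x, y, z in mm, then the turn, a rotation vector about the world's x, y, z in degrees, then the closure in counts, from 0 (fully open) to 255 (shut). A call has exactly 8 rows; each row shifts and turns the commanded pose from where the row before left it; what a row does not reach is not made up. A row lasts 1/12 s, in which the tool goes at most 41.7 mm and 7.16 degrees, less where a joint would pass 70% of its speed; a pose out of reach is approached as far as the arm can. A call with a gripper value outside its range is refused whole. The fingers move at their own pace and stop on an object; "grip_force" is the grip in N (left out, the last holds). Time passes only in rows, so rows that do not move let the fingers close, or fill a call up. It gives the time, the measured TCP pose, the force, the opening and the grip force at its end, in the units of the state.
- ctrl.get_state(): the state, without advancing time (a new reading comes with each control period).
- ctrl.get_image(name): name is "scene" or "top"; returns a dict with "frame" (384x512x3 uint8, red, green, blue), "depth" (384x512 float32, m along the optical axis (not along the pixel's ray), 0 where there is no reading), "fx", "fy", "cx", "cy" (pixels), "k1" (the pictures are not rectified: a ray, as slopes to the right and down, at radius r is drawn at 1 + k1 r^2 times it, then the intrinsics apply), "position" and "orientation" of the camera in the world. Camera axes: x right, y down, z forward; pixel columns grow to the right and rows downward; lengths in m; the calibration is good to about 2 mm. A picture is of the moment at which its call begins.
- ctrl.close_job(): hands the job in; it is judged then, once.
Trained networks look in a picture, given as the dict that the camera call returned (one of the last four; its "shot" number tells which), for a name from the list of things; names that differ only in an ending like _2 or _b are one class to them, and where a whole thing is asked for, a point or a joint stands for the part that bears it (a point fixed in the world has none). Each returns a list of dicts, best first, with "score" (0 to 1); they miss things now and then, are a little off and sometimes report something else, mostly with a low value. They report only what shows in the picture. A call takes as long as a camera call. They do not tell look-alikes from the thing itself.
- ctrl.find_in(target, picture): "centre" ([x, y, z] in m, in world coordinates, good to about 4 mm: the middle of the surface that is visible of it).
- ctrl.silhouettes(target, picture): "region" (384x512 bool, what is visible of it).
The state is a dict: "time": time; "joint_positions": joint angles; "qd": joint speeds; "joint_torque": joint torques, N m; "position": TCP position; "tool_rot": TCP orientation; "ft_force": force on the tool from outside, world axes, zero at the start; "torque": the same for the moment, N m; "grip_width": opening from 0.0 (shut) to 1.0 (fully open); "grip_force": force on a finger pad.
Only numpy, scipy, OpenCV 4.12 (cv2) and the standard library are available. Lean on these libraries where they do the work, as an engineer would, in place of code of your own. Each camera call takes 0.05 s, during which the arm holds its last target. There are 200 camera calls.

## Task

Push the standing napkin carton near its top so that it topples over and lands with its slot facing up, lying wholly inside the taped outline on the counter (on the tape is fine). Then push it along the counter from its foot end until its top end sits flush and square against the low metal stop bar. Only push it, do not grasp, lift or carry it, and leave the sauce bottle, the cup and the small pick box where they are.

Things in the scene. Friction and masses are not known exactly. Their poses are not given: they have to be found in the camera images.
- carton: Napkin carton, brown cardboard, two paper bands, 45 (x) x 90 (y) x 140 (z) mm, about 0.2 kg, loose, standing on end at the near tape, square to the outline within 0.12 rad. Origin: centre of underside; x the way it must fall. Its -x broad face has the dark slot and must end on top. Pushed 100 mm up or higher it tips over its +x foot edge, past balance after about 45 mm of push.
- carton_slot (a point): Centre of the slot face, 22.5 mm to -x of the carton's middle and 70 mm above its underside; 45 mm above the counter once the carton lies slot up.
- carton_foot_l (a point): Lower end (z = 0), left (+y) corner of the carton's +x broad face, the face that ends underneath. At the start this foot edge lies about 10 to 50 mm inside the near tape's outer edge, so that the carton toppled where it stands lands inside the outline, some 20 to 60 mm short of the stop.
- carton_foot_r (a point): Lower end, right (-y) corner of the same face. Lying, the foot end is a 90 mm wide, 45 mm high upright face to push on; pushed at one narrow point the carton may reach the stop askew, and then needs a push at the lagging side or a wide square push with spread fingertips.
- carton_top_l (a point): Upper end (140 mm above the underside), left (+y) corner of the same face.
- carton_top_r (a point): Upper end, right (-y) corner of the same face.
- spot: Marked place fixed on the counter: flush black tape, 10 mm wide, on three sides, a low aluminium stop bar on the fourth. Origin: its middle, on the counter; x points from the near tape to the stop. Tape's outer edges: x = -105 mm and y = +85, -85 mm. The stop's face is at x = +105 mm; the bar is 12 mm thick, 170 mm long, 22 mm high, with a flat flange behind.
- sauce: Yellow squeeze bottle, 54 mm across, 150 mm high, origin under its centre. Leave alone.
- cup: Steel cup, 74 mm across, 85 mm high, origin under its centre. Leave alone.
- pickbox: Small standing box of picks, 40 x 55 x 85 mm, no slot, origin under its centre. Leave alone.
Not all that is in view belongs to the job. Leave any orange or turquoise look-alike of the carton alone.

How it is judged:
On the way:
1. the carton has toppled and lies slot up inside the outline (height (world z) of carton_slot between 0.041 and 0.049 m and height (world z) of each of carton_foot_l, carton_foot_r, carton_top_l, carton_top_r below 0.006 m and y of carton_foot_l in the frame of spot between -0.087 and 0.087 m and x of each of carton_foot_l, carton_foot_r, carton_top_l, carton_top_r in the frame of spot above -0.107 m and y of carton_foot_r in the frame of spot between -0.087 and 0.087 m and y of carton_top_l in the frame of spot between -0.087 and 0.087 m and y of carton_top_r in the frame of spot between -0.087 and 0.087 m and linear speed of carton below 0.02 m/s and angular speed of carton below 0.2 rad/s), for 0.2 s.
At the end, for the whole second after the job is handed in: The carton lies flat on the counter, slot up and at rest, all of it within the outer edges of the tape (2 mm grace), with both corners of its top end within 7 mm of the stop's face (all of step 1 and x of each of carton_top_l, carton_top_r in the frame of spot above 0.098 m); the robot touches nothing.
It fails at once if the carton was lifted or carried, or fell backwards or sideways (its +x foot edge more than 20 mm off the counter, or its slot more than 100 mm up) (height (world z) of any of carton_foot_l, carton_foot_r above 0.02 m or height (world z) of carton_slot above 0.1 m).
It fails at once if the carton lies flat outside the outline (height (world z) of carton_slot between 0.041 and 0.049 m and height (world z) of each of carton_foot_l, carton_foot_r, carton_top_l, carton_top_r below 0.006 m and linear speed of carton below 0.02 m/s and angular speed of carton below 0.2 rad/s and not (y of carton_foot_l in the frame of spot between -0.087 and 0.087 m and x of each of carton_foot_l, carton_foot_r, carton_top_l, carton_top_r in the frame of spot above -0.107 m and y of carton_foot_r in the frame of spot between -0.087 and 0.087 m and y of carton_top_l in the frame of spot between -0.087 and 0.087 m and y of carton_top_r in the frame of spot between -0.087 and 0.087 m)).
It fails at once if a bystander was disturbed (moved more than 30 mm) (distance of any of sauce, cup, pickbox from where it was at the start of the episode above 0.03 m).
It also fails if it takes over 48 s, if anything falls off the work surface, if the arm or the gripper's body presses on something with over 40 N, if the wrist force passes 120 N, or if a joint passes its speed limit or range.

## Working session

There is one attempt and no reset: what is moved stays moved. The work goes in short steps, Python scripts to look and compute and a tool call to move; the robot and the scene stay as the last step left them, time stands still between calls to the robot, and variables do not carry over. Pictures are saved under pics/ and viewed, at most 10 in all, crops included, and the job is handed in when it is done.

Besides the shell and the picture viewer there is one more tool, called after ">>>" as name(argument=value, ...), one argument or row to a line, values as JSON. move_arm: Moves the arm, as the interface text tells. Its arguments: {"type":"object","properties":{"increments":{"type":"string"},"grip_force":{"type":"number"}},"required":["increments"]}

```bash
ls; mkdir -p pics; cat > h.py <<'E'
import numpy as np, cv2
from scipy.spatial.transform import Rotation as R
from bench import ctrl
def Rm(o):
    o=np.array(o,float); return o if o.shape==(3,3) else R.from_rotvec(o).as_matrix()
def px2w(im,u,v,d=None,z=None):
    K=np.array([[im['fx'],0,im['cx']],[0,im['fy'],im['cy']],[0,0,1.]])
    s=cv2.undistortPoints(np.array([[[u,v]]],float),K,np.array([im['k1'],0,0,0,0.]))[0,0]
    r=np.array([s[0],s[1],1]); M=Rm(im['orientation']);p=np.array(im['position'])
    if z is not None: w=M@r; return p+w*(z-p[2])/w[2]
    if d is None: d=im['depth'][int(round(v)),int(round(u))]
    return p+M@(r*d)
def cloud(im):
    K=np.array([[im['fx'],0,im['cx']],[0,im['fy'],im['cy']],[0,0,1.]])
    v,u=np.mgrid[:384,:512]
    s=cv2.undistortPoints(np.stack([u,v],-1).reshape(-1,1,2).astype(float),K,np.array([im['k1'],0,0,0,0.])).reshape(384,512,2)
    r=np.dstack([s,np.ones((384,512))])*im['depth'][...,None]
    return r@Rm(im['orientation']).T+np.array(im['position'])
E
python3 - <<'E'
from h import *
for n in ("scene","top"):
    im=ctrl.get_image(n); cv2.imwrite(f'pics/{n}0.png',im['frame'][...,::-1])
    print(n,im['position'],im['orientation'])
    for t in("carton","carton_slot","carton_foot_l","spot","sauce","cup","pickbox"):
        print(t,[(np.round(x['centre'],3).tolist(),round(x['score'],2)) for x in ctrl.find_in(t,im)][:4])
print(ctrl.get_state())
E
```

```text
pics
scene [0.8596912  0.5154675  0.80535983] [-0.78702184 -2.66031949  1.00393453]
carton [([0.408, 0.053, 0.109], 0.91), ([0.54, -0.112, 0.098], 0.61), ([0.577, 0.065, 0.102], 0.56)]
carton_slot [([0.541, -0.11, 0.101], 0.93), ([0.412, 0.048, 0.111], 0.85), ([0.696, -0.033, 0.106], 0.67), ([0.576, 0.067, 0.107], 0.59)]
carton_foot_l [([0.578, 0.062, 0.105], 0.93), ([0.409, 0.049, 0.112], 0.9), ([0.539, -0.109, 0.1], 0.84), ([0.699, -0.039, 0.106], 0.56)]
spot [([0.572, 0.243, 0.001], 0.93)]
sauce [([0.447, -0.346, 0.08], 0.67)]
cup [([0.453, 0.389, 0.05], 0.75)]
pickbox [([0.64, -0.298, 0.07], 0.96), ([0.453, 0.387, 0.049], 0.73)]
top [0.47327536 0.02156896 1.2921113 ] [-2.22945162  2.18561514 -0.05903271]
carton [([0.565, 0.037, 0.136], 0.96), ([0.529, -0.125, 0.14], 0.88), ([0.382, 0.032, 0.14], 0.88)]
carton_slot [([0.531, -0.127, 0.141], 0.93), ([0.385, 0.031, 0.142], 0.79), ([0.681, -0.06, 0.141], 0.75), ([0.565, 0.043, 0.145], 0.63)]
carton_foot_l [([0.559, 0.039, 0.138], 0.95), ([0.684, -0.056, 0.138], 0.95), ([0.528, -0.121, 0.14], 0.91), ([0.384, 0.026, 0.14], 0.76)]
spot 
[... 182 characters left out ...]
': 0.8, 'joint_positions': array([ 1.17411824,  0.32096636, -0.07008524,  1.45051084,  0.02259756,
        1.37079644, -0.05688168]), 'qd': array([-0.00074029, -0.00116357, -0.00018473,  0.00061139, -0.00333836,
        0.00125004,  0.00042077]), 'joint_torque': array([ 5.90016352e-04, -4.91039765e+01, -4.02473118e-01, -3.12751114e+01,
       -6.36827806e-02,  3.34778067e-02,  9.71571069e-06]), 'position': array([ 0.25953591, -0.59596018,  0.18440283]), 'tool_rot': array([ 3.07544294e+00,  6.40733954e-01, -3.82873401e-05]), 'ft_force': array([-1.22284159,  0.32285939, -0.2240103 ]), 'torque': array([ 0.01971773, -0.06198869, -0.01472237]), 'grip_force': 0.0, 'grip_width': 1.0060280771643086}
```

View pics/scene0.png

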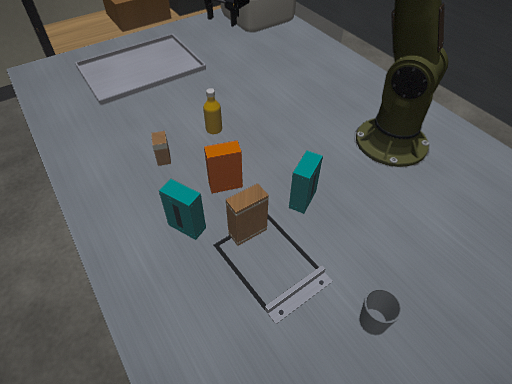

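View pics/top0.png

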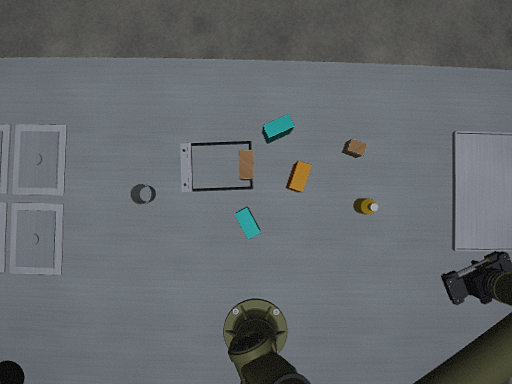

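The brown carton is at scene px (248,215) and top px (246,164). It stands on the near tape. The orange look-alike is at (224,167) / (300,176), and the turquoise ones are at (183,209) and (306,181) / (278,127) and (248,222). The brown one with bands on the tape fits the description, so I'll confirm it in a crop and measure.

```bash
python3 - <<'E'
from h import *
im=ctrl.get_image("top"); f=im['frame'];C=cloud(im)
cv2.imwrite('pics/crop1.png',cv2.resize(f[100:250,170:330,::-1],None,fx=5,fy=5*.8,interpolation=cv2.INTER_CUBIC)[:600])
hsv=cv2.cvtColor(f,cv2.COLOR_RGB2HSV).astype(int)
# tall tops by depth
m=((C[...,2]>.125)&(C[...,2]<.15)&(C[...,0]>.3)&(C[...,0]<.8)&(abs(C[...,1])<.3)).astype(np.uint8)
n,l,st,ce=cv2.connectedComponentsWithStats(m)
for i in range(1,n):
    if st[i,4]<60: continue
    p=C[l==i][:,:2]; 
    print(np.round(ce[i]),st[i,4],f[l==i].mean(0).astype(int),[np.round(x,4) for x in cv2.minAreaRect((p*1000).astype(np.float32))],p.mean(0),np.median(C[l==i][:,2]))
# tape
g=f.max(2); t=(g<60)&(C[...,2]<.012)&(C[...,0]>.4)&(C[...,0]<.75)&(C[...,1]>0)&(C[...,1]<.27)
v,u=np.nonzero(t); W=np.array([px2w(im,a,b,z=0) for a,b in zip(u,v)])
r=cv2.minAreaRect((W[:,:2]*1000).astype(np.float32)); print('tape',t.sum(),r,cv2.boxPoints(r))
# bar
b=(C[...,2]>.012)&(C[...,2]<.03)&(C[...,0]>.4)&(C[...,0]<.75)&(C[...,1]>.15)&(C[...,1]<.3)
r=cv2.minAreaRect((C[b][:,:2]*1000).astype(np.float32)); print('bar',b.sum(),r)
E
```

```text
[279. 126.] 428 [ 39 142 141] [array([690.8365, -61.1497]), array([45.5554, 90.7389]), np.float64(25.8018)] [ 0.68998803 -0.06073479] 0.14048843076761752
[246. 164.] 427 [126 100  72] [array([567.3296,  39.2999]), array([88.3204, 43.95  ]), np.float64(1.1505)] [0.56663998 0.03889936] 0.14027580640554715
[300. 176.] 428 [162 119  45] [array([ 533.5139, -132.2938]), array([44.9601, 90.1497]), np.float64(72.3063)] [ 0.5328863  -0.13162731] 0.14061513465786668
[247. 223.] 425 [ 47 153 152] [array([382.9027,  31.0478]), array([90.3463, 45.1528]), np.float64(29.6138)] [0.3831887  0.03092415] 0.14028579468207303
tape 332 ((530.4353637695312, 139.616943359375), (248.5242462158203, 237.85031127929688), 3.392779588699341) [[399.35297  250.97975 ]
 [413.42914   13.546326]
 [661.51776   28.254135]
 [647.4416   265.68756 ]]
bar 188 ((564.4007568359375, 236.13430786132812), (169.71728515625, 13.27911376953125), 3.6763806343078613)
```

View pics/crop1.png

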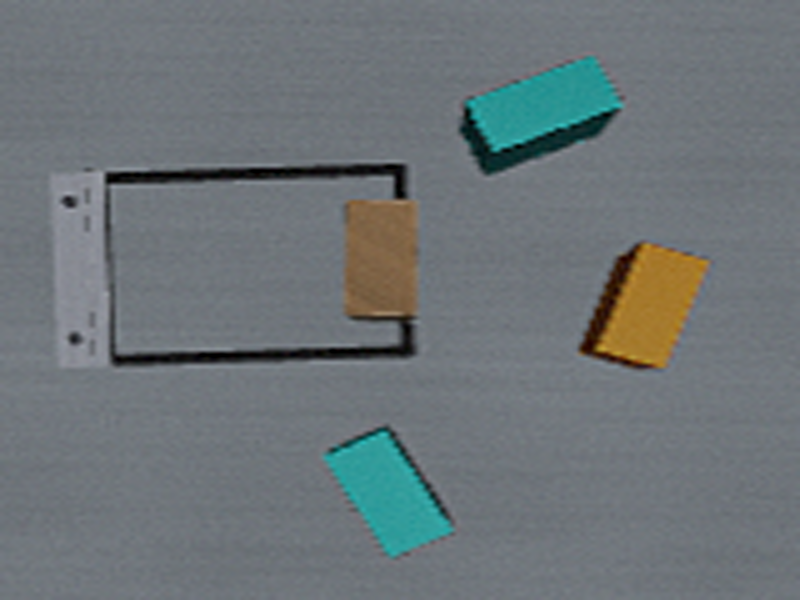

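The crop confirms it: the plain brown carton stands on the near tape at crop px (380,258). The orange (655,305) and turquoise (540,115), (388,490) look-alikes are clear of the outline.

In the spot frame, the carton centre is about (-86,+9) mm with about -2° yaw. The fall direction is world +y, and there's about 110 mm of gap behind it for the fingers.

>>> move_arm(
  increments="0 0 40 0 0 0 120; 0 0 26 0 0 0 120; 19 35 0 0 0 5 120; 19 35 0 0 0 5 120; 19 35 0 0 0 5 120; 19 35 0 0 0 5 120; 19 35 0 0 0 5 120; 19 35 0 0 0 5 120",
)

```text
time: 1.52
position: [0.3742, -0.3842, 0.2507]
tool_rot: [2.801, 1.42, -0.0]
ft_force: [0.3, -0.2, 0.5]
grip_width: 0.55
grip_force: 0.0
```

>>> move_arm(
  increments="19 35 0 0 0 5 120; 19 35 0 0 0 5 120; 19 35 0 0 0 5 120; 19 35 0 0 0 5 120; 19 35 0 0 0 5 120; 19 35 0 0 0 5 120; 19 35 0 0 0 5 120; 19 35 0 0 0 5 120",
)

```text
time: 2.18
position: [0.5262, -0.1042, 0.2509]
tool_rot: [2.146, 2.292, 0.0]
ft_force: [1.2, -0.4, 1.2]
grip_width: 0.529
grip_force: 0.0
```

>>> move_arm(
  increments="21 39 0 0 0 -1 120; 21 39 0 0 0 0 120; 0 0 -35 0 0 0 120; 0 0 -35 0 0 0 120; 0 0 -35 0 0 0 120; 0 0 -30 0 0 0 120; 0 0 0 0 0 0 120; 0 0 0 0 0 0 120",
)

```text
time: 2.85
position: [0.564, -0.0326, 0.1146]
tool_rot: [-2.17, -2.268, 0.002]
ft_force: [-0.7, 0.8, 0.5]
grip_width: 0.533
grip_force: 0.0
```

```bash
python3 - <<'E'
from h import *
s=ctrl.get_state();print(s['time'],s['position'],s['ft_force'])
im=ctrl.get_image("scene"); cv2.imwrite('pics/s2.png',cv2.resize(im['frame'][80:330,110:400,::-1],None,fx=2.4,fy=2.4))
E
```

```text
2.85 [ 0.56399388 -0.03255747  0.11460803] [-0.71446559  0.75624115  0.4544552 ]
```

View pics/s2.png

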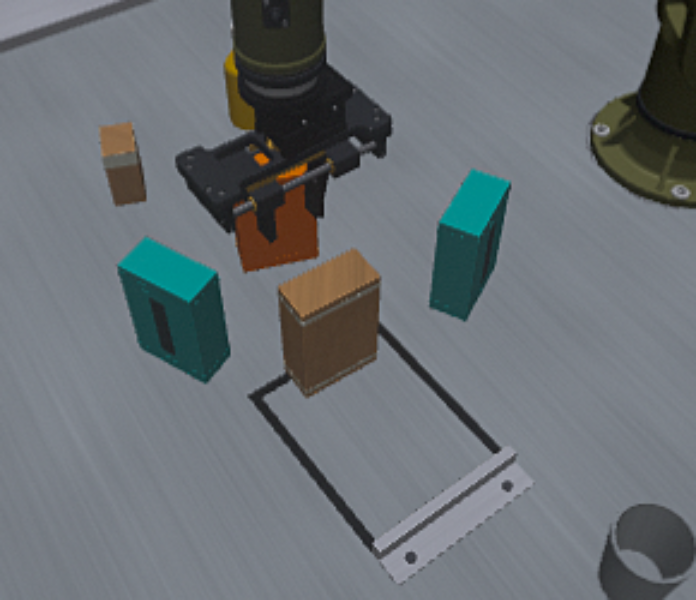

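The fingers hang behind the carton at crop px (265,215) and (313,200), clear of everything. Pushing.

>>> move_arm(
  increments="1 12 2 0 0 0 120; 1 12 0 0 0 0 120; 0 8 0 0 0 0 120; 0 8 0 0 0 0 120; 0 7 0 0 0 0 120; 0 7 0 0 0 0 120; 0 7 0 0 0 0 120; 0 7 0 0 0 0 120",
)

```text
time: 3.57
position: [0.567, 0.036, 0.1173]
tool_rot: [2.172, 2.27, -0.0]
ft_force: [-0.3, 0.2, -0.6]
grip_width: 0.527
grip_force: 0.0
```

```bash
cat > look.py <<'E'
from h import *
def report():
    im=ctrl.get_image("top");C=cloud(im);f=im['frame']
    b=(C[...,2]>.012)&(C[...,2]<.03)&(C[...,0]>.4)&(C[...,0]<.75)&(C[...,1]>.2)&(C[...,1]<.3)
    hsv=cv2.cvtColor(f,cv2.COLOR_RGB2HSV).astype(int)
    m=(hsv[...,0]<25)&(hsv[...,1]>60)&(C[...,2]>.03)&(C[...,0]>.45)&(C[...,0]<.68)&(C[...,1]>-.03)&(C[...,1]<.25)
    if m.sum()<5: print('none');return im
    p=C[m]; d=R.from_euler('z',3.5,degrees=True).as_matrix()[:2,:2]
    o=np.array([.5712,.1253]); ax=np.array([-.061,.998]); ay=np.array([-.998,-.061])
    q=np.c_[(p[:,:2]-o)@ax,(p[:,:2]-o)@ay]*1000
    print('n',m.sum(),'z',np.percentile(p[:,2],[2,50,98]).round(3),'spot x',np.percentile(q[:,0],[1,99]).round(1),'y',np.percentile(q[:,1],[1,99]).round(1))
    r=cv2.minAreaRect(q.astype(np.float32));print('rect',r);print(cv2.boxPoints(r).round(1).tolist())
    return im
if __name__=='__main__':
    s=ctrl.get_state();print(s['time'],s['position'].round(4),s['ft_force'].round(1)); report()
    im=ctrl.get_image("scene");C=cloud(im);f=cv2.cvtColor(im['frame'],cv2.COLOR_RGB2HSV).astype(int)
    m=(f[...,0]<25)&(f[...,1]>60)&(C[...,0]>.45)&(C[...,0]<.68)&(C[...,1]>-.03)&(C[...,1]<.25)&(C[...,2]>.01)
    if m.sum(): print('scene',m.sum(),np.percentile(C[m],[1,50,99],axis=0).round(3).tolist())
E
python3 look.py
```

```text
3.5667 [0.567  0.036  0.1173] [-0.3  0.2 -0.6]
n 37 z [0.537 0.561 1.292] spot x [-136.3  -53.2] y [-35.3 121. ]
rect ((-92.79879760742188, 44.273712158203125), (85.80219268798828, 160.47457885742188), 3.729478597640991)
[[-140.8000030517578, 121.5999984741211], [-130.39999389648438, -38.599998474121094], [-44.79999923706055, -33.0], [-55.20000076293945, 127.0999984741211]]
scene 2051 [[0.493, 0.016, 0.016], [0.576, 0.063, 0.12], [0.621, 0.08, 0.566]]
```

>>> move_arm(
  increments="0 7 0 0 0 0 120; 0 7 0 0 0 0 120; 0 6 0 0 0 0 120; 0 5 0 0 0 0 120; 0 0 0 0 0 0 120; 0 0 0 0 0 0 120; 0 0 0 0 0 0 120; 0 0 0 0 0 0 120",
)

```text
time: 4.33
position: [0.5671, 0.0599, 0.1173]
tool_rot: [2.172, 2.269, -0.0]
ft_force: [-0.3, 0.4, 0.8]
grip_width: 0.53
grip_force: 0.0
```

```bash
python3 look.py; python3 -c "
from h import *
im=ctrl.get_image('scene'); cv2.imwrite('pics/s3.png',cv2.resize(im['frame'][80:330,110:400,::-1],None,fx=2.4,fy=2.4))"
```

```text
4.3333 [0.5671 0.0599 0.1173] [-0.3  0.4  0.8]
n 23 z [0.545 0.576 1.292] spot x [-131.  -37.] y [-28.2 122.8]
rect ((-77.44871520996094, 54.67784881591797), (76.66146087646484, 166.8800811767578), 12.270276069641113)
[[-132.60000610351562, 128.10000610351562], [-97.19999694824219, -35.0], [-22.299999237060547, -18.700000762939453], [-57.70000076293945, 144.39999389648438]]
scene 1949 [[0.492, 0.024, 0.016], [0.577, 0.064, 0.115], [0.621, 0.105, 0.565]]
```

View pics/s3.png

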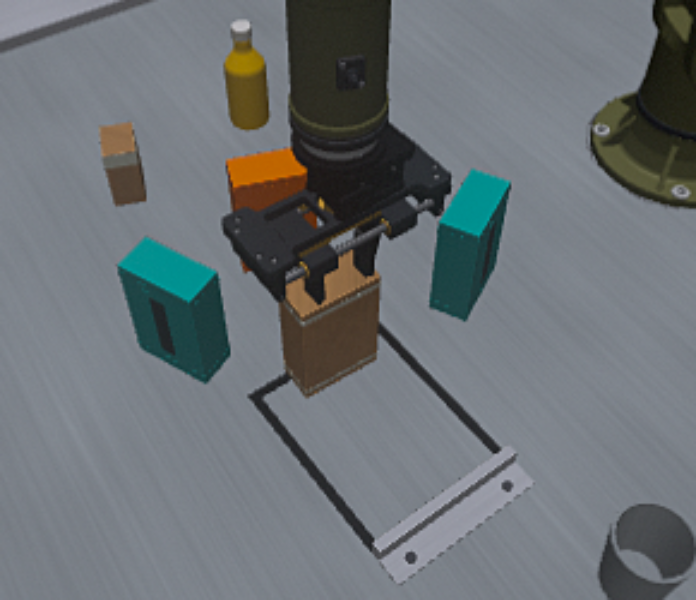

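The carton is tilting forward on its foot edge with the fingers behind it, and the foot hasn't moved (crop px 310,395). I'll keep pushing.

>>> move_arm(
  increments="0 5 0 0 0 0 120; 0 5 0 0 0 0 120; 0 5 0 0 0 0 120; 0 0 0 0 0 0 120; 0 0 0 0 0 0 120; 0 0 0 0 0 0 120; 0 0 0 0 0 0 120; 0 0 0 0 0 0 120",
)

```text
time: 5.15
position: [0.5671, 0.0751, 0.1173]
tool_rot: [2.172, 2.27, -0.0]
ft_force: [-0.5, -0.3, -0.1]
grip_width: 0.525
grip_force: 0.0
```

```bash
python3 look.py
```

```text
5.15 [0.5671 0.0751 0.1173] [-0.5 -0.3 -0.1]
n 43 z [0.139 0.571 1.292] spot x [-115.2  -15.9] y [-32.7 121.5]
rect ((-65.62638854980469, 47.44231414794922), (96.0560302734375, 153.87168884277344), 5.41273307800293)
[[-120.69999694824219, 119.5], [-106.19999694824219, -33.70000076293945], [-10.600000381469727, -24.600000381469727], [-25.100000381469727, 128.60000610351562]]
scene 1739 [[0.488, 0.024, 0.015], [0.58, 0.064, 0.106], [0.623, 0.115, 0.568]]
```

>>> move_arm(
  increments="0 4 0 0 0 0 120; 0 4 0 0 0 0 120; 0 4 0 0 0 0 120; 0 4 0 0 0 0 120; 0 0 0 0 0 0 120; 0 0 0 0 0 0 120; 0 0 0 0 0 0 120; 0 0 0 0 0 0 120",
)

```text
time: 5.92
position: [0.5671, 0.0911, 0.1173]
tool_rot: [2.172, 2.27, -0.0]
ft_force: [-1.1, 0.6, 0.5]
grip_width: 0.528
grip_force: 0.0
```

```bash
python3 look.py;python3 -c "
from h import *
im=ctrl.get_image('scene'); cv2.imwrite('pics/s4.png',cv2.resize(im['frame'][80:330,110:400,::-1],None,fx=2.4,fy=2.4))"
```

```text
5.9167 [0.5671 0.0911 0.1173] [-1.1  0.6  0.5]
n 216 z [0.136 0.141 1.084] spot x [-106.    -9.7] y [-34.5 113.8]
rect ((-51.55068588256836, 43.397796630859375), (109.60713958740234, 157.40037536621094), 0.12288849800825119)
[[-106.5, 122.0], [-106.19999694824219, -35.400001525878906], [3.4000000953674316, -35.20000076293945], [3.0999999046325684, 122.19999694824219]]
scene 1690 [[0.485, 0.026, 0.016], [0.583, 0.065, 0.103], [0.624, 0.135, 0.569]]
```

View pics/s4.png

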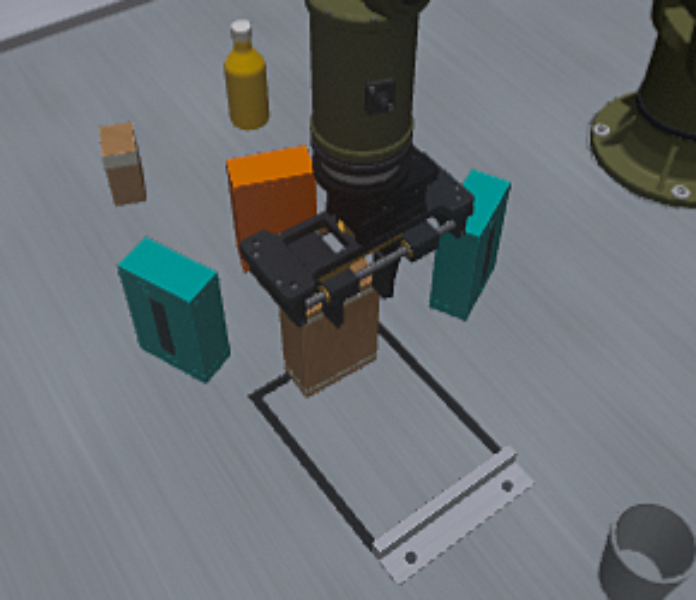

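```bash
python3 - <<'E'
from h import *
im=ctrl.get_image('scene');C=cloud(im);f=im['frame']
# crop px -> full
for cx,cy in [(337,318),(333,305),(388,288),(388,275),(330,340),(340,290),(310,310)]:
    u,v=110+cx/2.4,80+cy/2.4; print((cx,cy),C[int(v),int(u)].round(3),f[int(v),int(u)])
d=(f.max(2)<50)&(abs(C[...,0]-.567)<.07)&(abs(C[...,1]-.09)<.06)&(C[...,2]>.08)&(C[...,2]<.2)
p=C[d];print(len(p));
for a in np.arange(.08,.2,.01):
    q=p[(p[:,2]>=a)&(p[:,2]<a+.01)]
    if len(q):print(a.round(3),len(q),q.min(0).round(3),q.max(0).round(3))
s=ctrl.get_state();M=R.from_rotvec(s['tool_rot']).as_matrix();print(M.round(2))
E
```

```text
(337, 318) [0.597 0.103 0.169] [31 31 31]
(333, 305) [0.62  0.133 0.234] [33 33 33]
(388, 288) [0.541 0.1   0.168] [26 29 30]
(388, 275) [0.542 0.101 0.19 ] [27 29 28]
(330, 340) [0.581 0.065 0.081] [76 59 44]
(340, 290) [0.612 0.131 0.248] [34 33 36]
(310, 310) [0.601 0.063 0.139] [146 108  69]
178
0.1 2 [0.579 0.039 0.107] [0.611 0.062 0.109]
0.11 2 [0.583 0.045 0.112] [0.612 0.064 0.116]
0.12 2 [0.55  0.064 0.122] [0.586 0.064 0.13 ]
0.15 21 [0.538 0.082 0.154] [0.599 0.103 0.159]
0.16 53 [0.535 0.082 0.16 ] [0.599 0.105 0.17 ]
0.17 43 [0.536 0.082 0.17 ] [0.599 0.104 0.18 ]
0.18 33 [0.533 0.088 0.18 ] [0.6   0.105 0.19 ]
0.19 22 [0.531 0.084 0.191] [0.545 0.102 0.2  ]
[[-0.04  1.    0.  ]
 [ 1.    0.04 -0.  ]
 [-0.    0.   -1.  ]]
```

The carton hasn't moved. By depth, the fingertips are at z≈0.153 while the reported TCP is 0.117, so they passed over the top (crop px 337,325). I'll back off over the same path and check the tip height against the closure.

>>> move_arm(
  increments="0 -20 0 0 0 0 120; 0 -20 0 0 0 0 120; 0 -20 0 0 0 0 120; 0 -20 0 0 0 0 120; 0 -20 0 0 0 0 120; 0 -21 0 0 0 0 120; 0 0 0 0 0 0 120; 0 0 0 0 0 0 120",
)

```text
time: 6.78
position: [0.567, -0.0312, 0.1173]
tool_rot: [2.175, 2.266, -0.0]
ft_force: [0.1, 0.8, 0.1]
grip_width: 0.528
grip_force: 0.0
```

```bash
cat > tip.py <<'E'
from h import *
s=ctrl.get_state();t=s['position'];print(t.round(4),s['grip_width'],s['ft_force'].round(1))
for n in('scene','top'):
    im=ctrl.get_image(n);C=cloud(im);f=im['frame'].astype(int)
    d=(f.max(2)<60)&(np.ptp(f,axis=2)<12)&(abs(C[...,0]-t[0])<.08)&(abs(C[...,1]-t[1])<.025)&(C[...,2]>.025)&(C[...,2]<.3)
    p=C[d];print(n,len(p))
    if len(p) and n=='scene':
        q=np.sort(p[:,2]);print(q[:12].round(3)); q=p[p[:,2]<q[0]+.015];print(len(q),q.min(0).round(3),q.max(0).round(3))
E
python3 tip.py
```

```text
[ 0.567  -0.0312  0.1173] 0.5283900682024997 [0.1 0.8 0.1]
scene 1187
[0.155 0.157 0.157 0.158 0.158 0.158 0.158 0.159 0.159 0.16  0.16  0.16 ]
53 [ 0.536 -0.041  0.155] [ 0.599 -0.018  0.17 ]
top 0
```

>>> move_arm(
  increments="0 0 -20 0 0 0 120; 0 0 -20 0 0 0 120; 0 12 0 0 0 0 120; 0 12 0 0 0 0 120; 0 7 0 0 0 0 120; 0 5 0 0 0 0 120; 0 5 0 0 0 0 120; 0 5 0 0 0 0 120",
)

```text
time: 7.55
position: [0.5678, 0.0171, 0.0784]
tool_rot: [2.17, 2.269, 0.001]
ft_force: [-0.4, -1.2, -0.3]
grip_width: 0.53
grip_force: 0.2
```

```bash
python3 tip.py; python3 look.py;python3 -c "
from h import *
im=ctrl.get_image('scene'); cv2.imwrite('pics/s5.png',cv2.resize(im['frame'][80:330,110:400,::-1],None,fx=2.4,fy=2.4))"
```

```text
[0.5678 0.0171 0.0784] 0.5300866695702466 [-0.4 -1.2 -0.3]
scene 1241
[0.117 0.119 0.12  0.123 0.123 0.124 0.124 0.126 0.127 0.128 0.128 0.128]
18 [0.543 0.007 0.117] [0.6   0.021 0.131]
top 0
7.65 [0.5674 0.0176 0.078 ] [ 1.2  0.7 -0.6]
n 94 z [0.136 0.5   1.292] spot x [-149.5  -49.8] y [-35.5 123.7]
rect ((-100.59717559814453, 44.945682525634766), (164.5711212158203, 101.68479919433594), 88.1122817993164)
[[-154.10000610351562, -35.599998474121094], [-52.5, -39.0], [-47.099998474121094, 125.5], [-148.6999969482422, 128.89999389648438]]
scene 1948 [[0.485, -0.003, 0.016], [0.577, 0.065, 0.133], [0.616, 0.076, 0.53]]
```

View pics/s5.png

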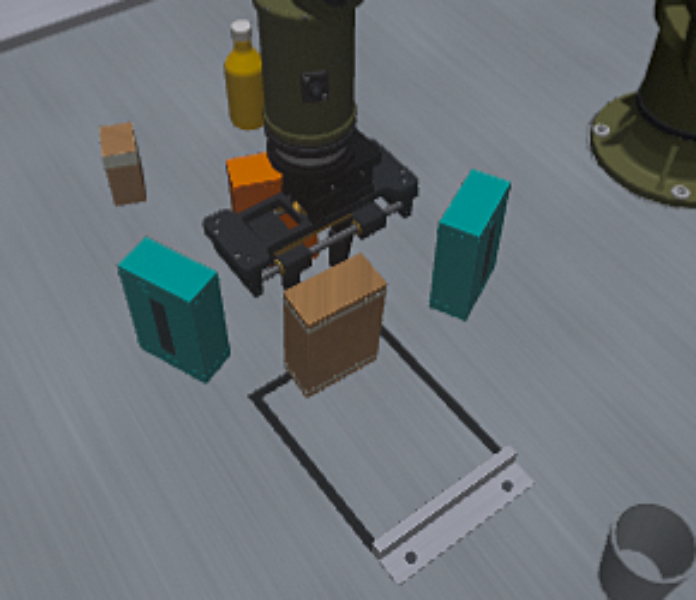

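The fingers are now behind the carton's top, and it has begun to tilt: the top face moved from crop px (279,290) to (284,290) while the foot stayed put. I'll keep pushing steadily.

>>> move_arm(
  increments="0 6 0 0 0 0 120; 0 6 0 0 0 0 120; 0 6 0 0 0 0 120; 0 6 0 0 0 0 120; 0 5 0 0 0 0 120; 0 5 0 0 0 0 120; 0 0 0 0 0 0 120; 0 0 0 0 0 0 120",
)

```text
time: 8.47
position: [0.567, 0.0509, 0.0774]
tool_rot: [2.171, 2.271, -0.0]
ft_force: [1.1, -0.6, 0.4]
grip_width: 0.533
grip_force: 0.0
```

```bash
python3 look.py
```

```text
8.4667 [0.567  0.0509 0.0774] [ 1.1 -0.6  0.4]
n 384 z [0.062 0.083 0.563] spot x [-99.1  62.6] y [-39.6 115. ]
rect ((-40.338035583496094, 43.15897750854492), (164.5220489501953, 209.1580810546875), 87.86331176757812)
[[-147.89999389648438, -35.099998474121094], [61.099998474121094, -42.900001525878906], [67.19999694824219, 121.5], [-141.8000030517578, 129.3000030517578]]
scene 1982 [[0.503, 0.029, 0.011], [0.585, 0.134, 0.044], [0.619, 0.206, 0.526]]
```

>>> move_arm(
  increments="0 -20 0 0 0 0 120; 0 -20 0 0 0 0 120; 0 -20 0 0 0 0 120; 0 -15 0 0 0 0 120; 0 0 0 0 0 0 120; 0 0 0 0 0 0 120; 0 0 0 0 0 0 120; 0 0 0 0 0 0 120",
)

```text
time: 9.23
position: [0.5671, -0.0228, 0.0775]
tool_rot: [-2.169, -2.272, -0.001]
ft_force: [0.9, 1.7, -0.5]
grip_width: 0.531
grip_force: 0.0
```

```bash
sed -i 's/(C\[...,2\]>.03)&/(C[...,2]>.03)\&(C[...,2]<.06)\&/' look.py; python3 look.py;python3 -c "
from h import *
im=ctrl.get_image('scene'); cv2.imwrite('pics/s6.png',cv2.resize(im['frame'][80:330,110:400,::-1],None,fx=2.4,fy=2.4))"
```

```text
9.2333 [ 0.5671 -0.0228  0.0775] [ 0.9  1.7 -0.5]
n 676 z [0.04  0.045 0.051] spot x [-61.6  75.4] y [-41.1  49.9]
rect ((8.977371215820312, 4.050201416015625), (89.0613784790039, 139.77313232421875), 87.65227508544922)
[[-62.70000076293945, -37.599998474121094], [77.0, -43.29999923706055], [80.5999984741211, 45.70000076293945], [-59.0, 51.400001525878906]]
scene 1892 [[0.478, -0.017, 0.012], [0.581, 0.139, 0.044], [0.62, 0.207, 0.53]]
```

View pics/s6.png

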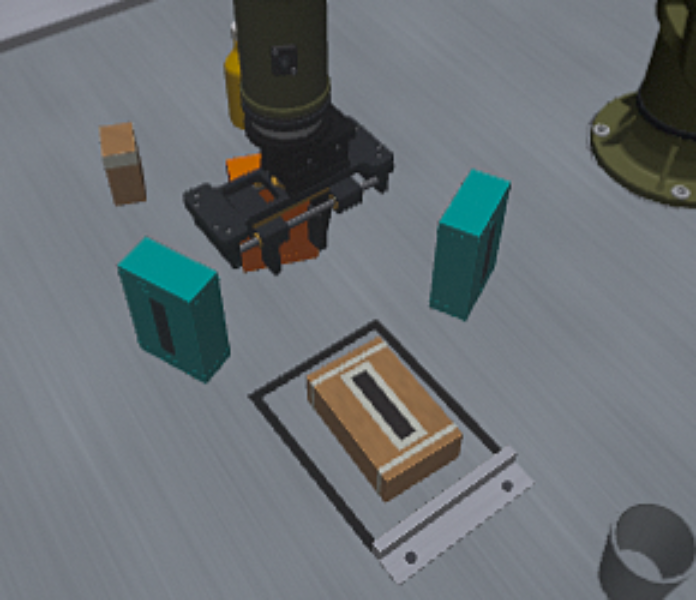

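The carton lies slot up, inside the tape (crop px 310–460, 340–500). Its top corners are 24–28 mm short of the stop, with -2.3° yaw. Next I'll drop the fingers behind the foot end, shifted slightly in -x so the gripper body clears the turquoise box.

>>> move_arm(
  increments="-7 26 0 0 0 1.2 120; -7 26 0 0 0 0 120; 0 0 -20 0 0 0 120; 0 0 -20 0 0 0 120; 0 0 -20 0 0 0 120; 0 0 -10 0 0 0 120; 0 0 0 0 0 0 120; 0 0 0 0 0 0 120",
)

```text
time: 10.05
position: [0.5529, 0.0278, 0.0074]
tool_rot: [-2.147, -2.293, 0.0]
ft_force: [0.9, 0.1, 0.2]
grip_width: 0.529
grip_force: 0.0
```

```bash
python3 tip.py; python3 look.py; python3 -c "
from h import *
im=ctrl.get_image('scene'); cv2.imwrite('pics/s7.png',cv2.resize(im['frame'][80:330,110:400,::-1],None,fx=2.4,fy=2.4))"
```

```text
[0.5529 0.0278 0.0074] 0.5288485496784519 [0.9 0.1 0.2]
scene 1245
[0.043 0.047 0.047 0.048 0.048 0.048 0.048 0.05  0.05  0.05  0.05  0.05 ]
42 [0.521 0.017 0.043] [0.586 0.043 0.058]
top 3
10.15 [0.5541 0.0277 0.0086] [ 0.7 -0.4  0.7]
n 538 z [0.04  0.045 0.051] spot x [-39.1  76. ] y [-41.2  49.9]
rect ((16.776763916015625, 3.8360939025878906), (88.87979888916016, 121.71418762207031), 87.5555191040039)
[[-45.900001525878906, -38.0], [75.69999694824219, -43.20000076293945], [79.5, 45.599998474121094], [-42.099998474121094, 50.79999923706055]]
scene 2065 [[0.493, 0.011, 0.012], [0.584, 0.131, 0.044], [0.612, 0.206, 0.455]]
```

View pics/s7.png

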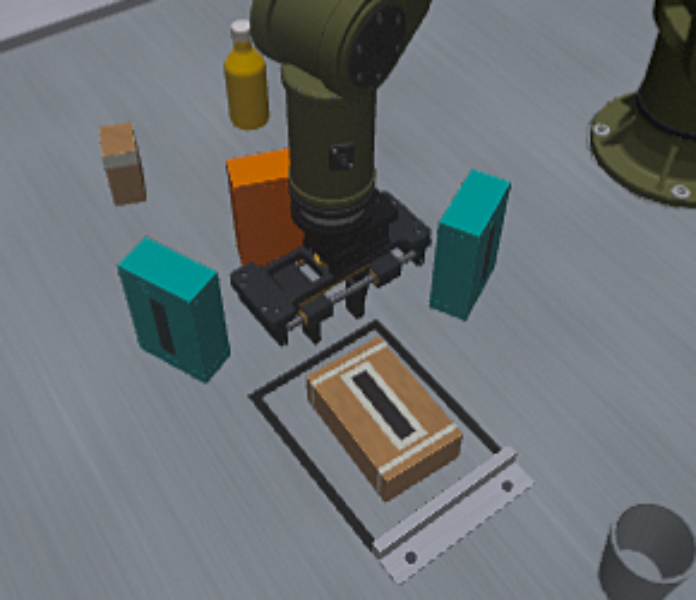

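>>> move_arm(
  increments="0 0 -16 0 0 0 120; 5 8 0 0 0 0 120; 5 8 0 0 0 0 120; 5 6 0 0 0 0 120; 0 5 0 0 0 0 120; 0 5 0 0 0 0 120; 0 5 0 0 0 0 120; 0 4 0 0 0 0 120",
)

```text
time: 10.97
position: [0.5685, 0.0686, -0.0081]
tool_rot: [2.147, 2.292, 0.0]
ft_force: [0.0, -2.3, 2.0]
grip_width: 0.531
grip_force: 1.2
```

```bash
python3 tip.py; python3 look.py
```

```text
[ 0.5685  0.0686 -0.0081] 0.5312230618460455 [ 0.  -2.3  2. ]
scene 1186
[0.031 0.032 0.034 0.035 0.035 0.036 0.036 0.037 0.037 0.037 0.038 0.038]
23 [0.539 0.059 0.031] [0.6   0.08  0.046]
top 0
11.0667 [ 0.568   0.0695 -0.0084] [0.3 0.4 1.2]
n 382 z [0.04  0.045 0.05 ] spot x [ 1.7 92. ] y [-35.4  53. ]
rect ((44.75897216796875, 9.314594268798828), (88.95771789550781, 95.44347381591797), 88.47079467773438)
[[-4.099999904632568, -33.900001525878906], [91.30000305175781, -36.400001525878906], [93.69999694824219, 52.5], [-1.7999999523162842, 55.099998474121094]]
scene 2369 [[0.514, 0.055, 0.012], [0.588, 0.133, 0.044], [0.618, 0.223, 0.409]]
```

>>> move_arm(
  increments="0 3 0 0 0 0 120; 0 3 0 0 0 0 120; 0 2 0 0 0 0 120; 0 2 0 0 0 0 120; 0 2 0 0 0 0 120; 0 1 0 0 0 0 120; 0 1 0 0 0 0 120; 0 0 0 0 0 0 120",
)

```text
time: 11.83
position: [0.5678, 0.0816, -0.0087]
tool_rot: [2.148, 2.292, -0.002]
ft_force: [-1.2, -2.8, 0.8]
grip_width: 0.53
grip_force: 1.2
```

```bash
python3 look.py
```

```text
11.8333 [ 0.5678  0.0816 -0.0087] [-1.2 -2.8  0.8]
n 351 z [0.04  0.046 0.05 ] spot x [ 18.8 104.4] y [-36.  52.]
rect ((60.69247055053711, 7.121402740478516), (88.69934844970703, 90.20977783203125), 0.9431074857711792)
[[15.600000381469727, 51.5], [17.100000381469727, -38.70000076293945], [105.80000305175781, -37.20000076293945], [104.30000305175781, 53.0]]
scene 2277 [[0.515, 0.066, 0.013], [0.589, 0.147, 0.044], [0.62, 0.235, 0.406]]
```

Almost there. I'll press gently until the force shows firm contact.

>>> move_arm(
  increments="0 1 0 0 0 0 120; 0 1 0 0 0 0 120; 0 1 0 0 0 0 120; 0 0 0 0 0 0 120; 0 0 0 0 0 0 120; 0 0 0 0 0 0 120; 0 0 0 0 0 0 120; 0 0 0 0 0 0 120",
)

```text
time: 12.6
position: [0.5678, 0.0816, -0.0087]
tool_rot: [2.148, 2.289, -0.007]
ft_force: [-1.7, -8.5, 3.6]
grip_width: 0.531
grip_force: 4.0
```

The tool has stalled against the stop at 8.5 N. I'll back off, raise and check.

>>> move_arm(
  increments="0 -5 0 0 0 0 120; -4 -15 0 0 0 0 120; -8 -20 0 0 0 0 120; 0 0 30 0 0 0 120; 0 0 40 0 0 0 120; 0 0 40 0 0 0 120; 0 0 40 0 0 0 120; 0 -20 40 0 0 0 120",
)

```text
time: 13.27
position: [0.5563, 0.033, 0.1816]
tool_rot: [-2.139, -2.3, -0.008]
ft_force: [0.9, -0.1, 0.6]
grip_width: 0.529
grip_force: 0.0
```

>>> move_arm(
  increments="-10 -38 0 0 0 0 120; -10 -38 0 0 0 0 120; -10 -38 0 0 0 0 120; -10 -38 0 0 0 0 120; 0 0 0 0 0 0 120; 0 0 0 0 0 0 120; 0 0 0 0 0 0 120; 0 0 0 0 0 0 120",
)

```text
time: 13.93
position: [0.5169, -0.1228, 0.1788]
tool_rot: [2.144, 2.296, 0.002]
ft_force: [-0.3, 0.3, -0.6]
grip_width: 0.53
grip_force: 0.0
```

```bash
python3 look.py; python3 -c "
from h import *
im=ctrl.get_image('top'); C=cloud(im)
b=(C[...,2]>.012)&(C[...,2]<.03)&(C[...,0]>.4)&(C[...,0]<.75)&(C[...,1]>.2)&(C[...,1]<.3)
print('bar',cv2.minAreaRect((C[b][:,:2]*1000).astype(np.float32)))
f=im['frame'][125:205,170:270,::-1]; cv2.imwrite('pics/t8.png',cv2.resize(f,None,fx=7,fy=7,interpolation=cv2.INTER_CUBIC))"
```

```text
13.9333 [ 0.5169 -0.1228  0.1788] [-0.3  0.3 -0.6]
n 669 z [0.04  0.045 0.05 ] spot x [-34.2 104.2] y [-36.8  52. ]
rect ((35.06910705566406, 7.443210601806641), (140.5338897705078, 89.7602767944336), 0.19291207194328308)
[[-35.29999923706055, 52.099998474121094], [-35.0, -37.70000076293945], [105.5, -37.20000076293945], [105.19999694824219, 52.599998474121094]]
scene 1666 [[0.516, 0.095, 0.013], [0.58, 0.175, 0.044], [0.609, 0.235, 0.047]]
bar ((564.5493774414062, 235.9576416015625), (169.9303741455078, 12.82585334777832), 3.4050304889678955)
```

View pics/t8.png

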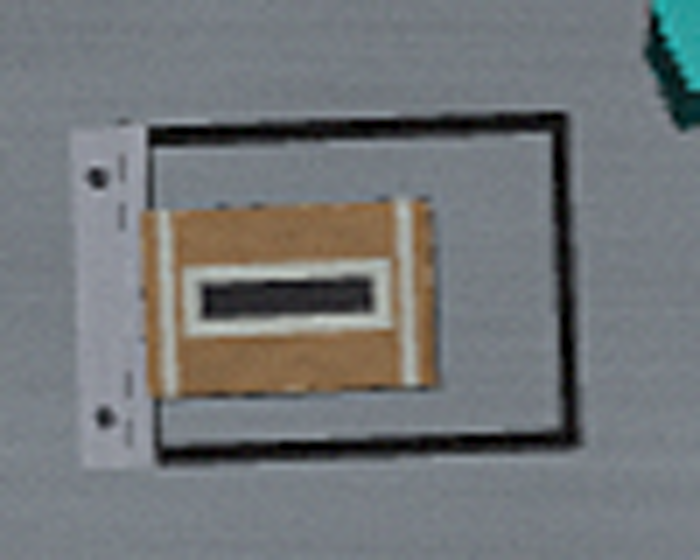

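The carton is flush and square against the stop (crop px x≈148, y 210–395), slot up and inside the tape. The arm is clear, so I'm handing in.

```bash
python3 -c "
from bench import ctrl
print(ctrl.close_job())"
```

```text
the job is handed in; nothing more can be done
None
```

The carton was toppled slot up inside the outline and pushed flush and square against the stop bar. Both top corners measured about 105 mm along the spot's x axis, where the stop's face is. The job is handed in; no verdict was returned.

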